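# Clear the swarf from a bearing housing and hold its flanged bushing over the bore

## Robot

A 6-joint arm with a two-finger parallel gripper is mounted at the origin on a cart in front of the work surface, level with it; the furniture and walls round the work are solid. World frame = base frame: x ahead of the robot, y to its left, z up, the work surface at z = 0. Lengths are in m, angles in rad, forces in N, time in s.
With the tool pointing down it reaches from about 0.4 to 0.925 m from the base axis. Payload 12.5 kg.
Tool frame: the origin (TCP) lies midway between the tips of the shut fingers; the grasp point (between the pads) lies 19 mm behind it; z points along the fingers, y is the line along which they close (so a half turn about z gives the same grasp; the last joint's range is limited). The gripper opens to 95 mm and grips with 3 to 60 N. Pads are 20 mm wide; open, the fingers measure 119 mm over their backs; the gripper's body (75 mm by 180 mm) begins 59 mm behind the grasp point.
Start: joints at [-1.283, 0.491, 1.559, -0, 1.092, -0.106], TCP at [0.24, -0.577, 0.183] pointing down, gripper open.
Joint ranges: [-3.1, 3.1], [-0.84, 2.19], [0.05, 2.79], [-1.13, 4.28], [0.06, 2.93], [-2.69, 2.69]. Speed limits (rad/s): [2.22, 2.22, 2.79, 3.14, 3.14, 3.14].

## Interface

Orientations are given as a unit quaternion [w, x, y, z].
In Python, from cell import env gives the robot as it stands.
- The arm moves only by the tool drive_tool, never from a script. Its argument "plan" is a list of rows, each a list of 7 numbers: the shift along the tool's x, y, z in units of 25 mm (1.0 is 25 mm), then the turn, a rotation vector about the tool's x, y, z in units of 8 degrees (1.0 is 8 degrees), then the finger opening in mm, from 0 to 95.1. In form: [[dx, dy, dz, rx, ry, rz, grip], ...]. A call has 1 to 20 rows; each row shifts and turns the commanded pose from where the row before left it, along the tool's axes as they then stand; what a row does not reach is not made up. A row lasts 1/10 s, in which the tool goes at most 50 mm and 8.59 degrees, less where a joint would pass 70% of its speed; a pose out of reach is approached as far as the arm can. A call is refused whole if a number of a shift passes 1 or a number of a turn 1, either way. A call with a gripper value outside its range is refused whole. The fingers move at their own pace and stop on an object; "newtons" is the grip in N (left out, the last holds). Time passes only in rows, so rows that do not move let the fingers close. It gives the time, the measured TCP pose, the force, the opening and the grip force at its end, in the units of the state.
- env.get_obs(): the state, without advancing time (a new reading comes with each control period).
- env.grab_frame(name): name is "side" or "top"; returns the picture (480x640x3 uint8, red, green, blue); there is no depth.
- env.camera_params(name): a dict with "K" (3x3 intrinsics, pixels), "dist" ([k1, k2, p1, p2, k3] as OpenCV has them; the pictures are not rectified), "pose" (4x4, takes a point from camera to world coordinates). Camera axes: x right, y up, looking along -z (the intrinsics and any distortion apply to the point x, -y, -z); pixel columns grow to the right and rows downward; lengths in m; the calibration is good to about 2 mm. A picture is of the moment at which its call begins. camera_params takes no time and is no camera call.
- env.close_job(): hands the job in; it is judged then, once.
The state is a dict: "time_s": time; "joint_pos": joint angles; "joint_vel": joint speeds; "effort": joint torques, N m; "ee_pos": TCP position; "orientation": TCP orientation; "force": force on the tool from outside, world axes, zero at the start; "torque": the same for the moment, N m; "opening": finger opening in m; "gripper_force": force on a finger pad.
Only numpy, scipy, OpenCV 4.12 (cv2) and the standard library are available. Lean on these libraries where they do the work, as an engineer would, in place of code of your own. Each camera call takes 0.05 s, during which the arm holds its last target. There are 200 camera calls.

## Task

Clean the bearing housing first: with the scraper block, push the four loose chips along the machined top of the bearing housing, away from the bore and off the end into the chip tray (keep the fingers off the sharp chips), and stand the block back on the cart, clear of the housing. Then pick up the flanged bushing (not the plain one), carry it over the parts in the way and the studs without it touching the housing, and bring it down between the two studs until it hovers upright about 10 mm above the bore, centred on it, ready for the fitter. The job ends with the gripper still holding it there, still and touching nothing else; leave the plain bushing, the netted roll and the grease tin where they are.

Things in the scene. Friction and masses are not known exactly. Their poses are not given: they have to be found in the camera images.
- bore_mouth (a point): mouth of the bore (blind, 34 mm across, 33 mm deep) in the machined top of the fixed bearing housing, 45 mm above the cart. x runs along the top from the bore towards the chip tray, y across, z up. From here the top spans x -37.5 to +137.5 mm, y -52 to +52 mm. Two studs, 10 mm thick, stand 40 mm above the top at x 0, y -40 and +40 mm
- tray_floor (a point): centre of the floor of the sheet-metal chip tray, fixed to the housing, same axes, 164 mm from the bore's mouth along x, 2 mm above the cart. The tray is 82 (x) by 150 mm (y), walls 18 mm high; its near wall lies 14.5 mm in under the overhanging end of the machined top, so what is pushed off that end falls in
- scraper: loose white nylon scraper block with brass edges, about 140 g: a base 34 mm (its x) by 130 mm (its y) and 12 mm high, with a grip rib along the middle of its top, 16 mm thick (x), 90 mm long (y), reaching up to 42 mm. Origin at the centre of the underside, z up; pushed along its x, either way, gripped across the rib
- bushing: the loose flanged bronze bushing: a shank 32 mm across and 22 mm high under a flange 44 mm across and 6 mm thick (28 mm in all), about 110 g. Origin at the centre of the underside (the end of the shank), z up along its axis; it stands on the shank, flange on top, and is gripped across the flange
- plain_bushing: the plain bronze bushing without a flange, 36 mm across and 31 mm high; stays where it is. Origin at the centre of its underside. The two bushings stand 75 to 140 mm apart and may be in each other's place
- housing: the fixed bearing housing itself: grey cast foot and body with the machined top on it; origin on the cart under the middle of the top, 50 mm from the bore towards the tray, same axes. The foot is 136 mm wide (y) and 12 mm high, its bolt heads reach 20 mm
- netted_roll: round bush lying in an orange-tan net sleeve, 51 mm thick and about 165 mm long, lying roughly along the direction away from the robot between the bushings and the housing; origin underneath its middle; can roll, stays where it is
- grease: grease tin, green with a grey lid, 67 mm across and 38 mm high; stays where it is. Origin at the centre of its underside
- chip_0: loose curled steel chip (swarf) on the half of the machined top nearer the tray (70 to 118 mm from the bore along its x), about 15 mm across and 7 mm high, 10 g; origin at the centre of its underside
- chip_1: loose curled steel chip (swarf) on the half of the machined top nearer the tray (70 to 118 mm from the bore along its x), about 15 mm across and 7 mm high, 10 g; origin at the centre of its underside
- chip_2: loose curled steel chip (swarf) on the half of the machined top nearer the tray (70 to 118 mm from the bore along its x), about 15 mm across and 7 mm high, 10 g; origin at the centre of its underside
- chip_3: loose curled steel chip (swarf) on the half of the machined top nearer the tray (70 to 118 mm from the bore along its x), about 15 mm across and 7 mm high, 10 g; origin at the centre of its underside
Things that resemble listed ones, but are neither listed nor needed, are in the scene too. What is shaped like the bushing but blue or turquoise is not meant.

How it is judged:
By the outcome, as a careful person would: the job done as asked, in the order asked, and still so for the second after the job is handed in, while the arm keeps its last pose, push and grip.
It also fails if it takes over 69 s, if anything falls off the work surface, if the arm or the gripper's body presses on something with over 40 N, if the wrist force passes 120 N, or if a joint passes its speed limit or range.

## Working session

There is one attempt and no reset: what is moved stays moved. The work goes in short steps, Python scripts to look and compute and a tool call to move; the robot and the scene stay as the last step left them, time stands still between calls to the robot, and variables do not carry over. Pictures are saved under pics/ and viewed, at most 10 in all, crops included, and the job is handed in when it is done.

Besides the shell and the picture viewer there is one more tool, called after "Emit:" as a command line: name --pt "numbers of a row" for each row, then --argument value for the rest. drive_tool: Moves the arm, as the interface text tells. Its arguments: {"type":"object","properties":{"plan":{"type":"array"},"newtons":{"type":"number"}},"required":["plan"]}

```bash
mkdir -p pics; ls; python3 - <<'E'
from cell import env
import cv2,numpy as np
o=env.get_obs(); print({k:np.round(v,3).tolist() for k,v in o.items()})
for n in("top","side"):
    p=env.camera_params(n); print(n,np.round(p["K"],1).tolist(),np.round(p["dist"],3),np.round(p["pose"],3).tolist())
    cv2.imwrite(f"pics/{n}0.png",env.grab_frame(n)[:,:,::-1])
E
```

```text
pics
{'time_s': 0.0, 'joint_pos': [-1.283, 0.492, 1.559, -0.0, 1.092, -0.106], 'joint_vel': [0.0, -0.002, -0.001, -0.001, 0.002, 0.001], 'effort': [-0.004, -61.266, -25.818, 0.069, 0.048, -0.0], 'ee_pos': [0.24, -0.577, 0.182], 'orientation': [-0.001, 0.981, 0.196, -0.0], 'force': [0.862, 0.046, -0.231], 'torque': [-0.029, 0.005, -0.019], 'gripper_force': 0.0, 'opening': 0.095}
top [[537.7, 0.0, 330.0], [0.0, 537.7, 236.9], [0.0, 0.0, 1.0]] [0.056 0.    0.    0.    0.   ] [[-0.029, 0.982, -0.185, 0.375], [-0.999, -0.022, 0.038, 0.152], [0.034, 0.186, 0.982, 1.005], [0.0, 0.0, 0.0, 1.0]]
side [[512.1, 0.0, 319.2], [0.0, 512.1, 237.6], [0.0, 0.0, 1.0]] [0.046 0.    0.    0.    0.   ] [[-0.973, 0.108, -0.206, 0.351], [-0.232, -0.393, 0.89, 1.022], [0.015, 0.913, 0.407, 0.468], [0.0, 0.0, 0.0, 1.0]]
```

View pics/top0.png

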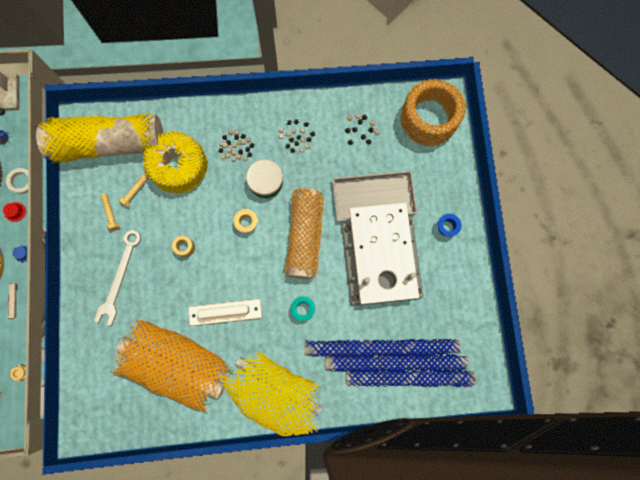

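View pics/side0.png

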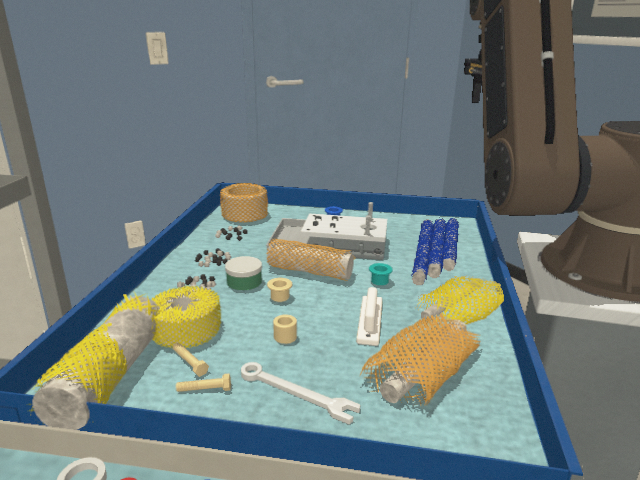

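The top view shows the housing with its bore at (388,280). The tray is beyond it at (373,195), there are chips near (374–396, 217–239), and the scraper is at (225,312).

Ring-shaped candidates in the top view:
- Bronze at (245,221), which is (280,290) in the side view and looks wide-topped.
- Bronze at (182,245), side (286,328), which looks straight-sided.
- Teal at (302,309) and blue at (449,225), both excluded by colour.

The flanged one should be (245,221). I'll check it in an enlarged crop and measure.

```bash
cat > h.py <<'E'
import cv2,numpy as np
from cell import env
def ray(n,uv):
    p=env.camera_params(n);T=np.array(p["pose"])
    q=cv2.undistortPoints(np.array(uv,float).reshape(-1,1,2),np.array(p["K"]),np.array(p["dist"])).reshape(-1,2)
    d=np.c_[q[:,0],-q[:,1],-np.ones(len(q))]@T[:3,:3].T
    return T[:3,3],d
def plane(n,uv,z):
    c,d=ray(n,uv); return c+d*((z-c[2])/d[:,2])[:,None]
def two(a,b):
    c1,d1=ray("top",[a]);c2,d2=ray("side",[b]);d1=d1[0];d2=d2[0]
    s=np.linalg.lstsq(np.c_[d1,-d2],c2-c1,rcond=None)[0]
    p,q=c1+s[0]*d1,c2+s[1]*d2; return (p+q)/2,np.linalg.norm(p-q)
def proj(n,P):
    p=env.camera_params(n);T=np.array(p["pose"])
    q=(np.atleast_2d(P)-T[:3,3])@T[:3,:3]*[1,-1,-1]
    return cv2.projectPoints(q,np.zeros(3),np.zeros(3),np.array(p["K"]),np.array(p["dist"]))[0].reshape(-1,2)
def big(im,l,t,w,h,k): return cv2.resize(im[t:t+h,l:l+w],None,fx=k,fy=k,interpolation=cv2.INTER_CUBIC)
E
python3 - <<'E'
from h import *
t=cv2.imread("pics/top0.png");s=cv2.imread("pics/side0.png")
a=big(t,325,165,100,150,4)                       # 400x600
b=big(t,165,205,100,60,4); c=big(s,260,270,50,75,4)
out=np.zeros((600,800,3),np.uint8); out[:,:400]=a; out[:240,400:]=b; out[240:540,400:600]=c
out[240:420,600:800]=big(s,300,205,100,90,2)
cv2.imwrite("pics/crop0.png",out)
hsv=cv2.cvtColor(t,cv2.COLOR_BGR2HSV)
def comps(m,lo=60):
    for c in cv2.findContours(m,cv2.RETR_EXTERNAL,cv2.CHAIN_APPROX_NONE)[0]:
        if cv2.contourArea(c)>lo: yield c
m=cv2.inRange(hsv,(12,60,120),(32,255,255))
for c in comps(m):
    (u,v),r=cv2.minEnclosingCircle(c)
    if r<20: 
        e=cv2.fitEllipse(c); P=plane("top",[e[0]],.028)[0]; print("bronze",np.round(e[0],1),np.round(e[1],1),P.round(4))
m=cv2.inRange(hsv,(0,0,170),(180,60,255))
for c in comps(m,300):
    r=cv2.minAreaRect(c); print("white",np.round(r[0],1),np.round(r[1],1),r[2],cv2.contourArea(c))
    if 150<r[0][0]<280 and r[0][1]>280: print(" scraper base",plane("top",cv2.boxPoints(r),.012).round(4).tolist())
    if 340<r[0][0]<420 and 220<r[0][1]<300: print(" top",cv2.boxPoints(r).round(1).tolist(),plane("top",cv2.boxPoints(r),.045).round(4).tolist())
g=cv2.cvtColor(t,cv2.COLOR_BGR2GRAY)
m=(g<90).astype(np.uint8)*255
for c in comps(m,60):
    (u,v),r=cv2.minEnclosingCircle(c)
    if 375<u<405 and 260<v<300: e=cv2.fitEllipse(c);print("bore",e,plane("top",[e[0]],.045))
E
```

```text
bronze [ 11.7 302.1] [ 5.8 42.9] [0.4561 0.6719 0.028 ]
bronze [182.2 245.4] [19.2 21.5] [0.5496 0.3838 0.028 ]
bronze [244.9 220.5] [23.1 23.6] [0.5937 0.2706 0.028 ]
bronze [109.5 215.3] [ 9.3 45.2] [0.6082 0.5149 0.028 ]
white [ 17. 179.] [24. 22.] 90.0 449.0
white [265.9 259.3] [348.6 453.5] 83.77656555175781 114765.5
```

View pics/crop0.png

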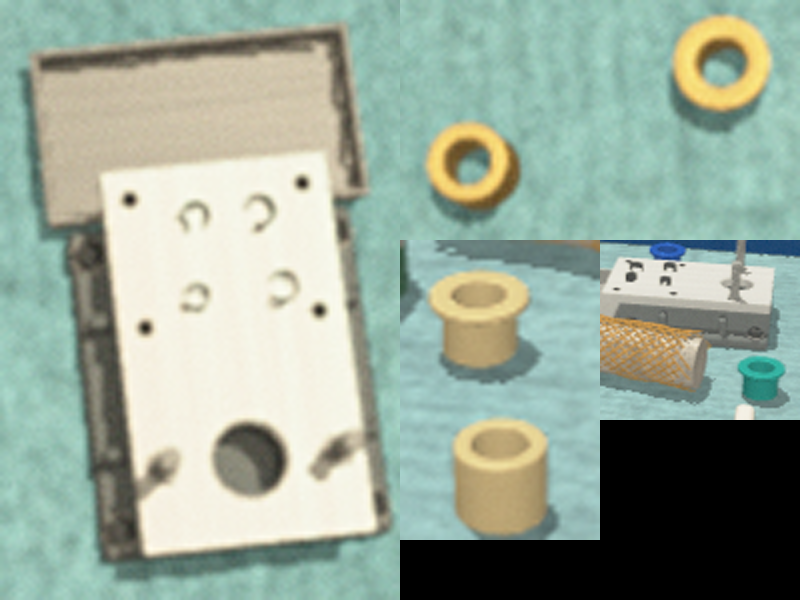

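The crop confirms it: the bronze piece at top (245,220.5) has the flange, and the one at (182,245) is plain. In pixels, the machined-top corners are about (350.5,208.5), (406,203), (420,297.5) and (361,304), and the bore is at (387.5,280). The chips are at (373.5,219), (390,218), (374,239) and (396,237).

```bash
python3 - <<'E'
from h import *
t=cv2.imread("pics/top0.png");s=cv2.imread("pics/side0.png")
hsv=cv2.cvtColor(t,cv2.COLOR_BGR2HSV)
m=cv2.inRange(hsv,(0,0,205),(180,45,255))
for c in cv2.findContours(m,cv2.RETR_EXTERNAL,cv2.CHAIN_APPROX_NONE)[0]:
    if cv2.contourArea(c)<500: continue
    r=cv2.minAreaRect(c); print("white",np.round(r[0],1),np.round(r[1],1),round(r[2],1),cv2.contourArea(c))
    B=cv2.boxPoints(r)
    if r[0][0]>340: P=plane("top",B,.045)
    elif r[0][1]>280: P=plane("top",B,.012)
    else: continue
    print(B.round(1).tolist(),P[:,:2].round(4).tolist(),"c",P.mean(0).round(4),[np.linalg.norm(P[i]-P[i-1]).round(4) for i in range(4)])
C=plane("top",[(350.5,208.5),(406.2,203),(419.8,297.5),(361.2,304)],.045);print("corners",C.round(4).tolist(),[np.linalg.norm(C[i]-C[i-1]).round(4) for i in range(4)])
g=cv2.cvtColor(t,cv2.COLOR_BGR2GRAY)[265:296,372:404]
mm=(g<170).astype(np.uint8)
c=max(cv2.findContours(mm,cv2.RETR_EXTERNAL,cv2.CHAIN_APPROX_NONE)[0],key=cv2.contourArea)
e=cv2.fitEllipse(c);b=np.array(e[0])+[372,265];print("bore px",b,e[1])
b=plane("top",[b],.045)[0]
print("bore",b.round(4))
x=(C[0]+C[1]-C[2]-C[3])[:2]; yaw=np.arctan2(x[1],x[0]); ux=np.array([np.cos(yaw),np.sin(yaw)]);uy=np.array([-ux[1],ux[0]])
print("yaw deg",np.degrees(yaw))
Q=C[:,:2]-b[:2];print("corners in bore frame",np.c_[Q@ux,Q@uy].round(4).tolist())
ch=plane("top",[(373.5,219),(389.75,218.25),(374,239.25),(395.75,237.25)],.05)[:,:2]-b[:2]
print("chips",np.c_[ch@ux,ch@uy].round(4).tolist())
# roll, tin in world
print("roll axis ends",plane("top",[(308,190),(299,276)],.03).round(3).tolist(),"tin",plane("top",[(265,177)],.038).round(3))
E
```

```text
white [224.5 311.2] [18.9 72.9] 82.9 746.0
[[187.1999969482422, 306.3999938964844], [259.5, 297.29998779296875], [261.8999938964844, 316.0], [189.5, 325.1000061035156]] [[0.4401, 0.376], [0.4527, 0.2458], [0.4187, 0.2416], [0.4065, 0.371]] c [0.4295 0.3086 0.012 ] [np.float64(0.0339), np.float64(0.1308), np.float64(0.0342), np.float64(0.13)]
white [118.  276.3] [16.8 97.3] 19.4 571.5
white [382.9 240.2] [121.   60.3] 84.3 5678.5
[[346.8999938964844, 183.0], [406.8999938964844, 177.0], [418.8999938964844, 297.3999938964844], [358.8999938964844, 303.3999938964844]] [[0.6571, 0.0805], [0.6665, -0.0319], [0.4426, -0.0411], [0.4346, 0.0667]] c [0.5502 0.0186 0.045 ] [np.float64(0.2229), np.float64(0.1127), np.float64(0.2241), np.float64(0.1081)]
corners [[0.6084, 0.0755, 0.045], [0.6167, -0.0279, 0.045], [0.4424, -0.0426, 0.045], [0.4335, 0.0627, 0.045]] [np.float64(0.1754), np.float64(0.1037), np.float64(0.1749), np.float64(0.1057)]
bore px [387.18130684 279.25157261] (17.472705841064453, 18.0467472076416)
bore [0.4764 0.0142 0.045 ]
yaw deg 4.504652717373151
corners in bore frame [[0.1364, 0.0508], [0.1365, -0.053], [-0.0384, -0.0539], [-0.039, 0.0518]]
chips [[0.1115, 0.0117], [0.1099, -0.0181], [0.0741, 0.0153], [0.0738, -0.0245]]
roll axis ends [[0.649, 0.153, 0.03], [0.488, 0.173, 0.03]] tin [[0.674 0.232 0.038]]
```

Measurements are consistent: the top comes out at 175 x 104 mm, the scraper base at 34 x 130 mm, and the housing yaw is about 4.5°. First move: turn the fingers to close along the scraper's x, lift, and start towards it.

Emit:
drive_tool --pt "0 0 -0.28 0 0 -0.91 95" --pt "0 0 -0.28 0 0 -0.91 95" --pt "0 0 -0.28 0 0 -0.91 95" --pt "0 0 -0.28 0 0 -0.91 95" --pt "0 0 -0.28 0 0 -0.91 95" --pt "0 0 -0.28 0 0 -0.91 95" --pt "0 0 -0.28 0 0 -0.91 95" --pt "0 0 -0.28 0 0 -0.91 95" --pt "0 0 -0.28 0 0 -0.91 95" --pt "0 0 -0.28 0 0 -0.91 95" --pt "0.84 0.95 0 0 0 0 95" --pt "0.84 0.95 0 0 0 0 95" --pt "0.84 0.95 0 0 0 0 95" --pt "0.84 0.95 0 0 0 0 95" --pt "0.84 0.95 0 0 0 0 95" --pt "0.84 0.95 0 0 0 0 95" --pt "0.84 0.95 0 0 0 0 95" --pt "0.84 0.95 0 0 0 0 95" --pt "0.84 0.95 0 0 0 0 95" --pt "0.84 0.95 0 0 0 0 95"

```text
time_s: 2.1
ee_pos: [0.4573, -0.3447, 0.2526]
orientation: [-0.0, 0.673, 0.739, -0.0]
force: [0.5, -0.4, 0.6]
opening: 0.095
gripper_force: 0.0
```

```bash
cat >> h.py <<'E'
from scipy.spatial.transform import Rotation as Ro
def go(x,y,z,yaw=None):
    "print units to target TCP; yaw = world angle of tool y, deg; tool made vertical; turn first, then shift"
    o=env.get_obs();w,a,b,c=o["orientation"];R=Ro.from_quat([a,b,c,w]);M=R.as_matrix()
    cy=np.degrees(np.arctan2(M[1,1],M[0,1]))
    if yaw is None: yaw=cy
    f=np.radians(yaw);Y=np.array([np.cos(f),np.sin(f),0]);Z=np.array([0,0,-1.]);G=np.c_[np.cross(Y,Z),Y,Z]
    rv=np.degrees((R.inv()*Ro.from_matrix(G)).as_rotvec())/8
    print("t",round(o["time_s"],2),"tcp",np.round(o["ee_pos"],4),"yaw",cy.round(2),"F",np.round(o["force"],1),"open",round(o["opening"],4),"gf",round(o["gripper_force"],1))
    print("  shift units",((np.array([x,y,z])-o["ee_pos"])@G/.025).round(2),"turn units",rv.round(2))
E
python3 - <<'E'
from h import *
go(.50,.05,.25,5.4);go(.4295,.3086,.10,5.4)
E
```

```text
t 2.1 tcp [ 0.4573 -0.3447  0.2526] yaw 5.36 F [ 0.5 -0.4  0.6] open 0.095 gf 0.0
  shift units [15.56  3.18  0.1 ] turn units [-0. -0. -0.]
t 2.1 tcp [ 0.4573 -0.3447  0.2526] yaw 5.36 F [ 0.5 -0.4  0.6] open 0.095 gf 0.0
  shift units [26.12  1.35  6.1 ] turn units [-0. -0. -0.]
```

Emit:
drive_tool --pt "0.97 0.2 0 0 0 0 95" --pt "0.97 0.2 0 0 0 0 95" --pt "0.97 0.2 0 0 0 0 95" --pt "0.97 0.2 0 0 0 0 95" --pt "0.97 0.2 0 0 0 0 95" --pt "0.97 0.2 0 0 0 0 95" --pt "0.97 0.2 0 0 0 0 95" --pt "0.97 0.2 0 0 0 0 95" --pt "0.97 0.2 0 0 0 0 95" --pt "0.97 0.2 0 0 0 0 95" --pt "0.97 0.2 0 0 0 0 95" --pt "0.97 0.2 0 0 0 0 95" --pt "0.97 0.2 0 0 0 0 95" --pt "0.97 0.2 0 0 0 0 95" --pt "0.97 0.2 0 0 0 0 95" --pt "0.97 0.2 0 0 0 0 95" --pt "1 -0.17 0 0 0 0 95" --pt "1 -0.17 0 0 0 0 95" --pt "1 -0.17 0 0 0 0 95" --pt "1 -0.17 0 0 0 0 95"

```text
time_s: 4.1
ee_pos: [0.4733, 0.1468, 0.2526]
orientation: [-0.0, 0.673, 0.739, -0.0]
force: [-0.2, 0.1, -0.3]
opening: 0.0951
gripper_force: 0.0
```

Emit:
drive_tool --pt "0.82 -0.14 0.6 0 0 0 95" --pt "0.82 -0.14 0.6 0 0 0 95" --pt "0.82 -0.14 0.6 0 0 0 95" --pt "0.82 -0.14 0.7 0 0 0 95" --pt "0.82 -0.14 0.7 0 0 0 95" --pt "0.82 -0.14 0.7 0 0 0 95" --pt "0.82 -0.14 0.7 0 0 0 95" --pt "0.82 -0.14 0.7 0 0 0 95" --pt "0 0 0.4 0 0 0 95" --pt "0 0 0.2 0 0 0 95" --pt "0 0 0 0 0 0 95" --pt "0 0 0 0 0 0 95"

```text
time_s: 5.3
ee_pos: [0.4311, 0.306, 0.1059]
orientation: [0.0, 0.674, 0.739, 0.0]
force: [-0.7, 0.2, -0.2]
opening: 0.0949
gripper_force: 0.0
```

```bash
python3 - <<'E'
from h import *
go(.4295,.3086,.016,5.4)
t=env.grab_frame("top")[:,:,::-1];s=env.grab_frame("side")[:,:,::-1]
out=np.zeros((480,800,3),np.uint8);out[:,:400]=big(t,165,260,100,120,4);out[:,400:]=big(s,320,250,100,120,4)
cv2.imwrite("pics/grasp.png",out)
E
```

```text
t 5.3 tcp [0.4311 0.306  0.1059] yaw 5.31 F [-0.7  0.2 -0.2] open 0.0949 gf 0.0
  shift units [ 0.11 -0.05  3.59] turn units [ 0.   -0.   -0.01]
```

View pics/grasp.png

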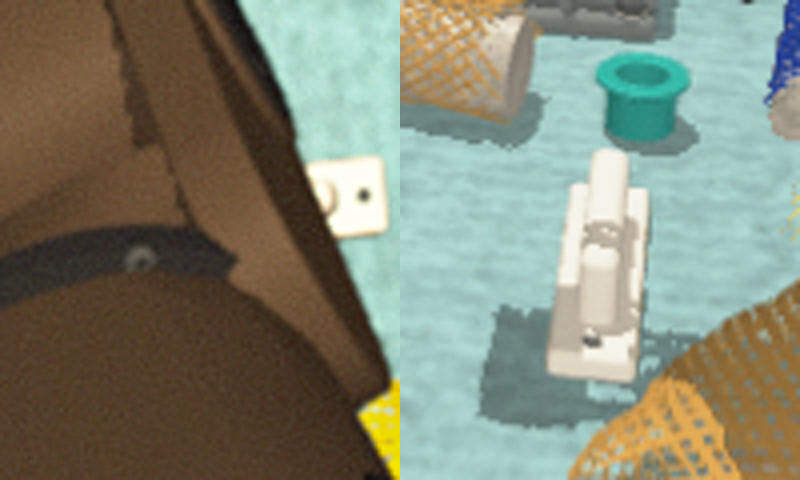

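The side crop shows the block upright with its rib at about (355,320), clear below the gripper. I'll narrow the opening to keep clear of the nets, then go down and grip.

Emit:
drive_tool --pt "0.11 -0.05 0 0 0 -0.01 55" --pt "0 0 0 0 0 0 55" --pt "0 0 0 0 0 0 55" --pt "0 0 0.5 0 0 0 55" --pt "0 0 0.6 0 0 0 55" --pt "0 0 0.6 0 0 0 55" --pt "0 0 0.6 0 0 0 55" --pt "0 0 0.6 0 0 0 55" --pt "0 0 0.4 0 0 0 55" --pt "0 0 0.2 0 0 0 55" --pt "0 0 0.08 0 0 0 55" --pt "0 0 0 0 0 0 55" --pt "0 0 0 0 0 0 12" --pt "0 0 0 0 0 0 12" --pt "0 0 0 0 0 0 12" --pt "0 0 0 0 0 0 12" --pt "0 0 0 0 0 0 12" --pt "0 0 0 0 0 0 12" --newtons 30

```text
time_s: 7.2
ee_pos: [0.4291, 0.3092, 0.0158]
orientation: [0.0, 0.673, 0.74, 0.0]
force: [-0.4, -0.3, 0.4]
opening: 0.0142
gripper_force: 0.0
```

```bash
python3 - <<'E'
from h import *
go(.4295,.3086,.135,5.4)
E
```

```text
t 7.2 tcp [0.4291 0.3092 0.0158] yaw 5.44 F [-0.4 -0.3  0.4] open 0.0142 gf 0.0
  shift units [-0.02  0.01 -4.77] turn units [0. 0. 0.]
```

Emit:
drive_tool --pt "0 0 0 0 0 0 5" --pt "0 0 0 0 0 0 5" --pt "0 0 0 0 0 0 5" --newtons 30

```text
time_s: 7.5
ee_pos: [0.4291, 0.3091, 0.0158]
orientation: [0.0, 0.673, 0.74, -0.0]
force: [0.2, -0.3, 0.6]
opening: 0.0054
gripper_force: 0.0
```

```bash
python3 - <<'E'
from h import *
t=env.grab_frame("top")[:,:,::-1];s=env.grab_frame("side")[:,:,::-1]
out=np.zeros((480,800,3),np.uint8);out[:,:400]=big(t,165,260,100,120,4);out[:,400:]=big(s,320,250,100,120,4)
cv2.imwrite("pics/grasp2.png",out)
E
```

```text
(no output)
```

View pics/grasp2.png

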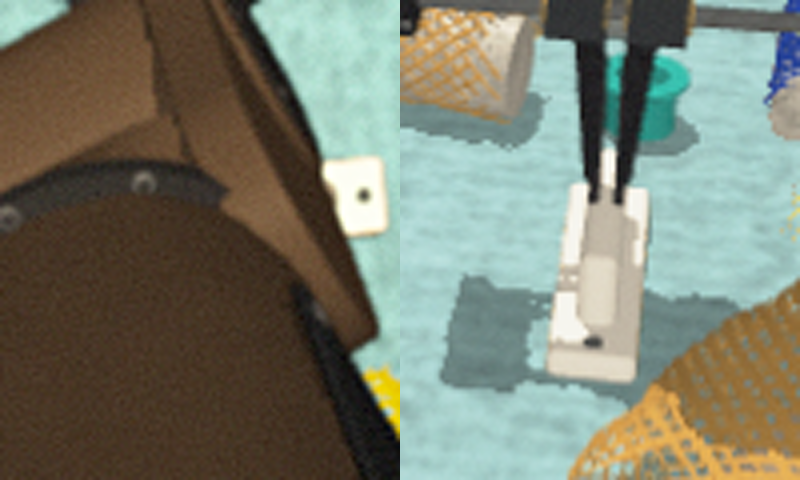

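The side crop shows the fingertips at about (371,300) px with no rib between them, so the grip missed. I'll compare with the expected projections.

```bash
python3 - <<'E'
from h import *
P=np.array(env.get_obs()["ee_pos"])
print("tcp proj",proj("side",P),proj("side",P+[0,0,.027]),proj("side",P+[0,0,.04]))
f=np.radians(5.4);X=np.array([np.cos(f),np.sin(f),0]);Y=np.array([-X[1],X[0],0]);c=np.array([.4295,.3086,0])
for nm,d in(("rib near end top",Y*.045+[0,0,.042]),("rib far end top",-Y*.045+[0,0,.042]),("base near L",Y*.065+X*.017+[0,0,.012]),("base near R",Y*.065-X*.017+[0,0,.012]),("base far L",-Y*.065+X*.017+[0,0,.012])): print(nm,proj("side",c+d).round(1))
E
```

```text
tcp proj [[369.90020717 314.43060856]] [[370.81524294 300.07523545]] [[371.26571862 293.03084569]]
rib near end top [[369.1 315.4]]
rib far end top [[371.8 286.6]]
base near L [[356.2 338.3]]
base near R [[378.7 340.5]]
base far L [[361.7 295.3]]
```

The scraper projects exactly where it was measured. The tips, however, appear at row 300 rather than the 314 expected for z=0.016. Either they are about 27 mm higher than reported, just above the rib, or something hides them. I'll open the fingers and look at where the tips really end.

Emit:
drive_tool --pt "0 0 0 0 0 0 55" --pt "0 0 0 0 0 0 55" --pt "0 0 0 0 0 0 55" --pt "0 0 0 0 0 0 55" --pt "0 0 0 0 0 0 55"

```text
time_s: 8.1
ee_pos: [0.4291, 0.3091, 0.0158]
orientation: [0.0, 0.673, 0.74, -0.0]
force: [0.4, -0.5, -0.4]
opening: 0.0394
gripper_force: 0.0
```

```bash
python3 - <<'E'
from h import *
s=env.grab_frame("side")[:,:,::-1]
cv2.imwrite("pics/open.png",big(s,290,200,160,150,4))
go(.4295,.3086,.016,5.4)
P=np.array(env.get_obs()["ee_pos"]);f=np.radians(5.4);X=np.array([np.cos(f),np.sin(f),0])
for z in(0,.027,.078,.105): print(z,proj("side",[P+X*.0275+[0,0,z],P-X*.0275+[0,0,z]]).round(1).tolist())
E
```

```text
t 8.15 tcp [0.4291 0.3091 0.0158] yaw 5.44 F [-0.6  0.  -1.2] open 0.0437 gf 0.0
  shift units [-0.02  0.01 -0.01] turn units [0.   0.   0.01]
0 [[353.0, 312.9], [386.9, 316.0]]
0.027 [[353.7, 298.6], [388.0, 301.6]]
0.078 [[355.0, 270.5], [390.3, 273.3]]
0.105 [[355.8, 255.1], [391.5, 257.8]]
```

View pics/open.png

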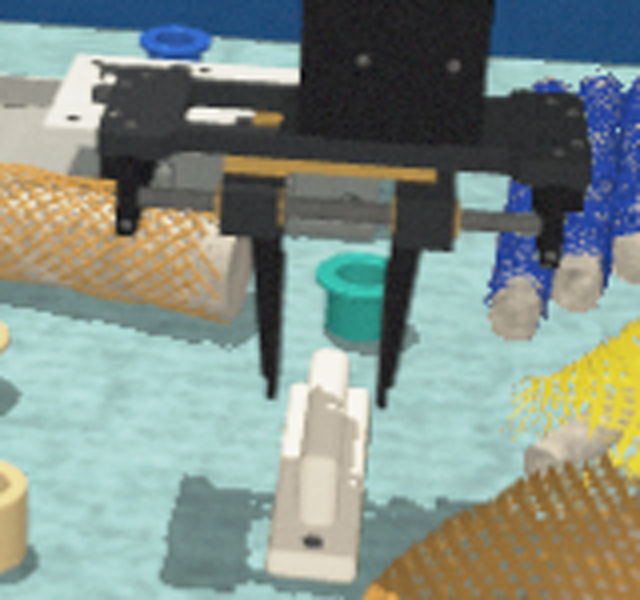

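The tips are at (358,299.5) and (385,301), with the right spacing for this depth. So x and y are right, but the real tip is about 27 mm higher than the reported z. I'll go down about 25 mm more, watching the force, before closing.

Emit:
drive_tool --pt "0 0 0.2 0 0 0 55" --pt "0 0 0.2 0 0 0 55" --pt "0 0 0.2 0 0 0 55" --pt "0 0 0.2 0 0 0 55" --pt "0 0 0.1 0 0 0 55" --pt "0 0 0 0 0 0 55"

```text
time_s: 8.75
ee_pos: [0.4289, 0.309, -0.0072]
orientation: [-0.0, 0.673, 0.74, -0.0]
force: [-0.2, 0.6, 0.3]
opening: 0.0551
gripper_force: 0.0
```

```bash
python3 - <<'E'
from h import *
s=env.grab_frame("side")[:,:,::-1]
cv2.imwrite("pics/open2.png",big(s,290,200,160,150,4))
go(.4295,.3086,.016,5.4)
P=np.array(env.get_obs()["ee_pos"]);f=np.radians(5.4);X=np.array([np.cos(f),np.sin(f),0])
for z in(0,.027): print(z,proj("side",[P+X*.0275+[0,0,z],P-X*.0275+[0,0,z]]).round(1).tolist())
# dark tip bottoms left/right of the rib
g=cv2.cvtColor(s,cv2.COLOR_BGR2GRAY);m=g<60
for l,r in((340,365),(378,400)):
    v,u=np.nonzero(m[270:330,l:r]); k=v.max(); print("lowest dark",u[v>k-2].mean()+l,k+270)
E
```

```text
t 8.8 tcp [ 0.429   0.3091 -0.0069] yaw 5.44 F [-0.3  0.7  0.2] open 0.0549 gf 0.0
  shift units [-0.02  0.02 -0.92] turn units [-0.    0.    0.01]
0 [[352.5, 324.7], [386.0, 327.8]]
0.027 [[353.2, 310.7], [387.1, 313.7]]
lowest dark 352.0 310
lowest dark 389.0 314
```

No contact at a reported −7 mm, and the tips project 27 mm above that, so z_true ≈ z_reported + 0.027. Another 4 mm down, then grip.

Emit:
drive_tool --pt "0 0 0.16 0 0 0 55" --pt "0 0 0 0 0 0 55" --pt "0 0 0 0 0 0 12" --pt "0 0 0 0 0 0 12" --pt "0 0 0 0 0 0 12" --pt "0 0 0 0 0 0 12" --pt "0 0 0 0 0 0 12" --pt "0 0 0 0 0 0 12" --pt "0 0 0 0 0 0 12" --newtons 30

```text
time_s: 9.7
ee_pos: [0.4292, 0.3091, -0.0107]
orientation: [0.0, 0.673, 0.74, 0.0]
force: [0.7, 0.1, 0.8]
opening: 0.0155
gripper_force: 30.0
```

```bash
python3 - <<'E'
from h import *
go(.4289,.309,.10,4.5)
# block centre target on the top: bore + 40 mm along housing x
b=np.array([.476,.0137]);f=np.radians(4.5);X=np.array([np.cos(f),np.sin(f)])
c=b+.040*X;print(c);go(c[0],c[1],.10,4.5)
E
```

```text
t 9.7 tcp [ 0.4292  0.3091 -0.0107] yaw 5.44 F [0.7 0.1 0.8] open 0.0155 gf 30.0
  shift units [-0.01 -0.01 -4.43] turn units [0.   0.   0.12]
[0.51587669 0.01683836]
t 9.7 tcp [ 0.4292  0.3091 -0.0107] yaw 5.44 F [0.7 0.1 0.8] open 0.0155 gf 30.0
  shift units [-11.93   2.54  -4.43] turn units [0.   0.   0.12]
```

Emit:
drive_tool --pt "0 0 -0.3 0 0 0 12" --pt "0 0 -0.7 0 0 0 12" --pt "0 0 -0.9 0 0 0 12" --pt "0 0 -0.9 0 0 0 12" --pt "0 0 -0.9 0 0 0 12" --pt "-0.3 0.1 -0.7 0 0 0.12 12" --pt "-0.8 0.2 0 0 0 0 12" --pt "-1 0.2 0 0 0 0 12" --pt "-1 0.2 0 0 0 0 12" --pt "-1 0.2 0 0 0 0 12" --pt "-1 0.2 0 0 0 0 12" --pt "-1 0.2 0 0 0 0 12" --pt "-1 0.2 0 0 0 0 12" --pt "-1 0.2 0 0 0 0 12" --pt "-1 0.2 0 0 0 0 12" --pt "-1 0.2 0 0 0 0 12" --pt "-1 0.2 0 0 0 0 12" --pt "-0.6 0.2 0 0 0 0 12" --pt "-0.2 0.1 0 0 0 0 12" --pt "0 0 0 0 0 0 12"

```text
time_s: 11.7
ee_pos: [0.5174, 0.0176, 0.0994]
orientation: [-0.0, 0.679, 0.734, -0.0]
force: [0.2, 0.0, -2.5]
opening: 0.0157
gripper_force: 30.0
```

```bash
python3 - <<'E'
from h import *
c=[.5159,.0168];go(c[0],c[1],.0343,4.5)
s=env.grab_frame("side")[:,:,::-1];t=env.grab_frame("top")[:,:,::-1]
cv2.imwrite("pics/above.png",np.hstack([big(s,270,130,133,200,3),big(t,320,160,133,200,3)]))
E
```

```text
t 11.7 tcp [0.5174 0.0176 0.0994] yaw 4.44 F [ 0.2  0.  -2.5] open 0.0157 gf 30.0
  shift units [-0.03 -0.06  2.6 ] turn units [-0.    0.   -0.01]
```

View pics/above.png

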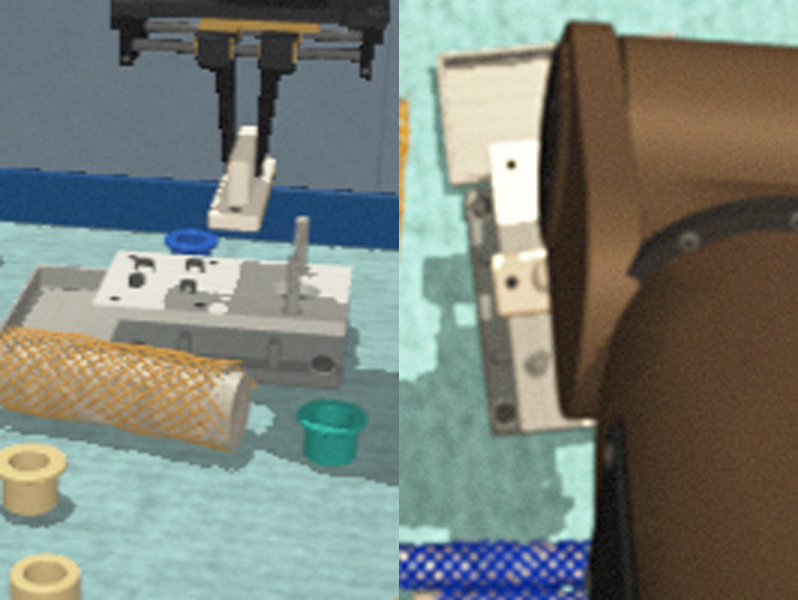

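The block hangs level over the top, with its left end at about (351,254) in the top view. It is behind the chips and clear of the studs. Lowering.

Emit:
drive_tool --pt "-0.03 -0.06 0.4 0 0 0 12" --pt "0 0 0.6 0 0 0 12" --pt "0 0 0.6 0 0 0 12" --pt "0 0 0.5 0 0 0 12" --pt "0 0 0.3 0 0 0 12" --pt "0 0 0.1 0 0 0 12" --pt "0 0 0.04 0 0 0 12" --pt "0 0 0 0 0 0 12"

```text
time_s: 12.6
ee_pos: [0.516, 0.0168, 0.0361]
orientation: [0.0, 0.679, 0.734, 0.0]
force: [-0.3, -0.3, -2.2]
opening: 0.0156
gripper_force: 30.0
```

Emit:
drive_tool --pt "0 0 0.03 0 0 0 12" --pt "0 0 0 0 0 0 12"

```text
time_s: 12.8
ee_pos: [0.516, 0.0168, 0.0354]
orientation: [0.0, 0.679, 0.734, 0.0]
force: [-0.3, 0.3, -1.1]
opening: 0.016
gripper_force: 30.0
```

Emit:
drive_tool --pt "0 0 0.03 0 0 0 12" --pt "0 0 0 0 0 0 12"

```text
time_s: 13.0
ee_pos: [0.5158, 0.0168, 0.0344]
orientation: [0.0, 0.679, 0.734, 0.0]
force: [0.1, 0.5, -2.7]
opening: 0.0158
gripper_force: 30.0
```

Emit:
drive_tool --pt "0 0 0.03 0 0 0 12" --pt "0 0 0 0 0 0 12"

```text
time_s: 13.2
ee_pos: [0.5159, 0.0168, 0.0343]
orientation: [0.0, 0.679, 0.734, 0.0]
force: [-2.6, -0.6, 8.6]
opening: 0.0159
gripper_force: 30.0
```

Emit:
drive_tool --pt "0 0 0.02 0 0 0 12" --pt "0 0 0 0 0 0 12"

```text
time_s: 13.4
ee_pos: [0.5159, 0.0168, 0.0343]
orientation: [0.0, 0.679, 0.734, 0.0]
force: [-4.2, -0.1, 15.2]
opening: 0.0155
gripper_force: 30.0
```

Contact is exactly where predicted (block bottom = reported z + 0.0107). I'll ease the pressure a little and push along +x.

Emit:
drive_tool --pt "0 0 -0.03 0 0 0 12" --pt "0 0.15 0 0 0 0 12" --pt "0 0.25 0 0 0 0 12" --pt "0 0.25 0 0 0 0 12" --pt "0 0.25 0 0 0 0 12" --pt "0 0.25 0 0 0 0 12" --pt "0 0.25 0 0 0 0 12" --pt "0 0.25 0 0 0 0 12" --pt "0 0.25 0 0 0 0 12" --pt "0 0.25 0 0 0 0 12" --pt "0 0.25 0 0 0 0 12" --pt "0 0.25 0 0 0 0 12" --pt "0 0.25 0 0 0 0 12" --pt "0 0.25 0 0 0 0 12" --pt "0 0.25 0 0 0 0 12" --pt "0 0.25 0 0 0 0 12" --pt "0 0.15 0 0 0 0 12" --pt "0 0 0 0 0 0 12" --pt "0 0 0 0 0 0 12"

```text
time_s: 15.3
ee_pos: [0.6102, 0.0243, 0.0343]
orientation: [-0.0, 0.679, 0.734, -0.0]
force: [-4.6, -0.5, 8.3]
opening: 0.0156
gripper_force: 30.0
```

```bash
python3 - <<'E'
from h import *
go(.4289,.309,-.0107,5.44)
s=env.grab_frame("side")[:,:,::-1]
cv2.imwrite("pics/pushed.png",big(s,255,190,160,120,5))
E
```

```text
t 15.3 tcp [0.6102 0.0243 0.0343] yaw 4.49 F [-4.6 -0.5  8.3] open 0.0156 gf 30.0
  shift units [12.02 -6.14  1.8 ] turn units [-0.01 -0.   -0.12]
```

View pics/pushed.png

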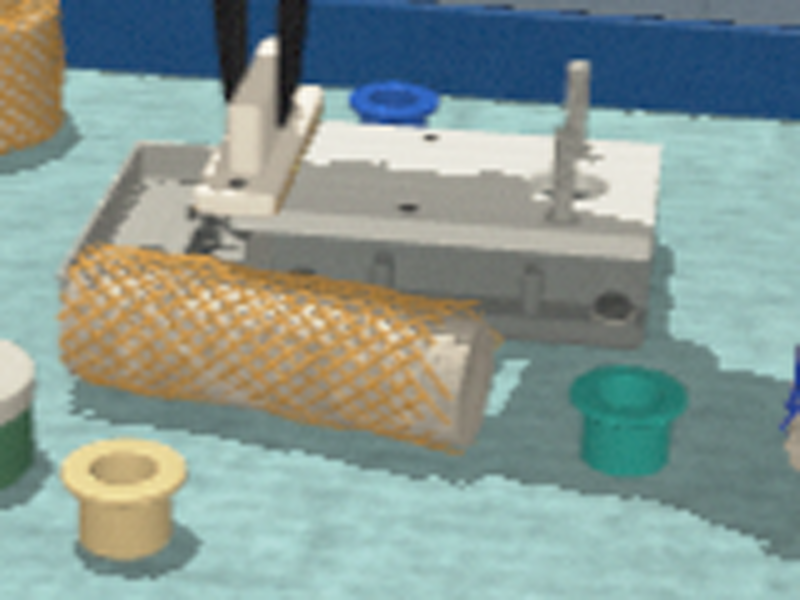

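The machined top is empty and the chips lie in the tray near crop (210,230), about (297,236) px. Lifting the block and taking it back to its place on the cart.

Emit:
drive_tool --pt "0 0 -0.2 0 0 0 12" --pt "0 0 -0.6 0 0 0 12" --pt "0 0 -0.9 0 0 0 12" --pt "0 0 -0.9 0 0 0 12" --pt "0.5 -0.3 0 0 0 -0.12 12" --pt "0.9 -0.45 0 0 0 0 12" --pt "0.9 -0.45 0 0 0 0 12" --pt "0.9 -0.45 0 0 0 0 12" --pt "0.9 -0.45 0 0 0 0 12" --pt "0.9 -0.45 0 0 0 0 12" --pt "0.9 -0.45 0 0 0 0 12" --pt "0.9 -0.45 0 0 0 0 12" --pt "0.9 -0.45 0 0 0 0 12" --pt "0.9 -0.45 0 0 0 0 12" --pt "0.9 -0.45 0 0 0 0 12" --pt "0.9 -0.45 0 0 0 0 12" --pt "0.9 -0.45 0 0 0 0 12" --pt "0.6 -0.45 0 0 0 0 12" --pt "0 0 0 0 0 0 12"

```text
time_s: 17.25
ee_pos: [0.4271, 0.3073, 0.0979]
orientation: [-0.0, 0.672, 0.741, -0.001]
force: [0.9, -0.7, -1.7]
opening: 0.0152
gripper_force: 30.0
```

```bash
python3 - <<'E'
from h import *
go(.4289,.309,-.0107,5.44)
E
```

```text
t 17.25 tcp [0.4271 0.3073 0.0979] yaw 5.63 F [ 0.9 -0.7 -1.7] open 0.0152 gf 30.0
  shift units [0.06 0.08 4.34] turn units [-0.01  0.    0.02]
```

Emit:
drive_tool --pt "0.06 0.08 0.5 0 0 0 12" --pt "0 0 0.9 0 0 0 12" --pt "0 0 0.9 0 0 0 12" --pt "0 0 0.9 0 0 0 12" --pt "0 0 0.6 0 0 0 12" --pt "0 0 0.3 0 0 0 12" --pt "0 0 0.14 0 0 0 12" --pt "0 0 0.05 0 0 0 12" --pt "0 0 0 0 0 0 12"

```text
time_s: 18.15
ee_pos: [0.4316, 0.3076, -0.0082]
orientation: [0.0, 0.673, 0.74, 0.0]
force: [0.4, 1.0, -1.5]
opening: 0.0162
gripper_force: 30.0
```

Emit:
drive_tool --pt "0 0 0.03 0 0 0 12" --pt "0 0 0.02 0 0 0 12" --pt "0 0 0 0 0 0 12"

```text
time_s: 18.45
ee_pos: [0.4314, 0.3077, -0.0094]
orientation: [0.0, 0.673, 0.74, 0.0]
force: [0.3, 0.5, -1.8]
opening: 0.0159
gripper_force: 30.0
```

Emit:
drive_tool --pt "0 0 0.04 0 0 0 12" --pt "0 0 0.02 0 0 0 12" --pt "0 0 0 0 0 0 12"

```text
time_s: 18.75
ee_pos: [0.4314, 0.3077, -0.0107]
orientation: [0.0, 0.673, 0.74, 0.0]
force: [-0.2, -0.9, 5.9]
opening: 0.0158
gripper_force: 30.0
```

The block stands on the cart. Releasing, lifting, and checking the numbers for the flanged bushing.

Emit:
drive_tool --pt "0 0 -0.02 0 0 0 40" --pt "0 0 0 0 0 0 40" --pt "0 0 0 0 0 0 40" --pt "0 0 -0.3 0 0 0 40" --pt "0 0 -0.8 0 0 0 60" --pt "0 0 -1 0 0 0 60" --pt "0 0 -1 0 0 0 60" --pt "0 0 -1 0 0 0 60" --pt "0 0 -1 0 0 0 60" --pt "0 0 0 0 0 0 60"

```text
time_s: 19.75
ee_pos: [0.4325, 0.3083, 0.1201]
orientation: [0.001, 0.673, 0.74, 0.003]
force: [-0.2, -0.6, -0.1]
opening: 0.0603
gripper_force: 0.0
```

```bash
python3 - <<'E'
from h import *
go(.5937,.2706,.06,4.5)
s=env.grab_frame("side")[:,:,::-1];hsv=cv2.cvtColor(s,cv2.COLOR_BGR2HSV)
# bushing flange top from the side view: upper ellipse extremes
m=cv2.inRange(hsv,(12,50,110),(32,255,255));m[:, :262]=0;m[:,300:]=0;m[:272]=0;m[309:]=0
v,u=np.nonzero(m);print("side blob",u.min(),u.max(),v.min(),v.max())
f=[(.5937+.022*np.cos(a),.2706+.022*np.sin(a),.028) for a in np.linspace(0,6.28,60)]
q=proj("side",f);print("pred flange",q.min(0).round(1),q.max(0).round(1)," base",proj("side",[.5937,.2706+.016,0]).round(1))
E
```

```text
t 19.75 tcp [0.4325 0.3083 0.1201] yaw 5.45 F [-0.2 -0.6 -0.1] open 0.0603 gf 0.0
  shift units [-2.01  6.31  2.4 ] turn units [ 0.04 -0.01  0.12]
side blob 267 291 278 301
pred flange [267.4 277.8] [292.6 290.1]  base [[277.6 302.2]]
```

The side view agrees with the bushing position to within 1 px. Moving over it.

Emit:
drive_tool --pt "-0.2 0.6 0 0 0 0.12 60" --pt "-0.25 0.8 0.3 0 0 0 60" --pt "-0.25 0.8 0.3 0 0 0 60" --pt "-0.25 0.8 0.3 0 0 0 60" --pt "-0.25 0.8 0.3 0 0 0 60" --pt "-0.25 0.8 0.4 0 0 0 60" --pt "-0.25 0.8 0.4 0 0 0 60" --pt "-0.25 0.6 0.3 0 0 0 60" --pt "-0.06 0.31 0.1 0 0 0 60" --pt "0 0 0 0 0 0 60" --pt "0 0 0 0 0 0 60"

```text
time_s: 20.9
ee_pos: [0.5922, 0.2701, 0.0567]
orientation: [-0.0, 0.679, 0.734, -0.0]
force: [-0.5, -0.0, 0.2]
opening: 0.0601
gripper_force: 0.0
```

```bash
python3 - <<'E'
from h import *
go(.5937,.2706,-.020,4.5)
s=env.grab_frame("side")[:,:,::-1];g=cv2.cvtColor(s,cv2.COLOR_BGR2GRAY)
P=np.array(env.get_obs()["ee_pos"]);X=np.array([np.cos(.0785),np.sin(.0785),0])
q=proj("side",[P+X*.030+[0,0,.027],P-X*.030+[0,0,.027]]);print("pred tips",q.round(1).tolist())
for u0,v0 in q:
    l,t=int(u0)-10,int(v0)-15;v,u=np.nonzero(g[t:t+28,l:l+20]<60)
    if len(v): k=v.max();print("lowest dark",u[v>k-2].mean()+l,k+t)
E
```

```text
t 20.9 tcp [0.5922 0.2701 0.0567] yaw 4.48 F [-0.5 -0.   0.2] open 0.0601 gf 0.0
  shift units [0.01 0.06 3.07] turn units [-0.  0. -0.]
pred tips [[263.4, 253.6], [297.7, 256.5]]
lowest dark 260.3333333333333 253
lowest dark 298.3333333333333 256
```

Emit:
drive_tool --pt "0.01 0.06 0.4 0 0 0 60" --pt "0 0 0.6 0 0 0 60" --pt "0 0 0.6 0 0 0 60" --pt "0 0 0.6 0 0 0 60" --pt "0 0 0.5 0 0 0 60" --pt "0 0 0.27 0 0 0 60" --pt "0 0 0.1 0 0 0 60" --pt "0 0 0 0 0 0 60" --pt "0 0 0 0 0 0 38" --pt "0 0 0 0 0 0 38" --pt "0 0 0 0 0 0 38" --pt "0 0 0 0 0 0 38" --pt "0 0 0 0 0 0 38" --newtons 25

```text
time_s: 22.25
ee_pos: [0.5944, 0.2706, -0.0194]
orientation: [0.0, 0.679, 0.734, 0.0]
force: [-0.0, -0.7, 4.0]
opening: 0.0417
gripper_force: 25.0
```

```bash
python3 - <<'E'
from h import *
go(.476,.0137,.10,4.5)
E
```

```text
t 22.25 tcp [ 0.5944  0.2706 -0.0194] yaw 4.48 F [-0.  -0.7  4. ] open 0.0417 gf 25.0
  shift units [-9.87 -5.53 -4.78] turn units [ 0.01 -0.   -0.  ]
```

Gripped at 41.7 mm and 25 N. Lifting to the carry height, then one look at how it sits in the fingers.

Emit:
drive_tool --pt "0 0 -0.2 0 0 0 38" --pt "0 0 -0.5 0 0 0 38" --pt "0 0 -0.8 0 0 0 38" --pt "0 0 -0.9 0 0 0 38" --pt "0 0 -0.9 0 0 0 38" --pt "0 0 -0.9 0 0 0 38" --pt "0 0 -0.8 0 0 0 38" --pt "0 0 -0.2 0 0 0 38" --pt "0 0 0 0 0 0 38" --pt "0 0 0 0 0 0 38"

```text
time_s: 23.25
ee_pos: [0.5935, 0.2703, 0.1092]
orientation: [-0.0, 0.679, 0.734, -0.001]
force: [-0.6, 0.9, -1.0]
opening: 0.0416
gripper_force: 25.0
```

```bash
python3 - <<'E'
from h import *
go(.476,.0137,.12,4.5)
s=env.grab_frame("side")[:,:,::-1];t=env.grab_frame("top")[:,:,::-1]
P=np.array(env.get_obs()["ee_pos"]);b=proj("side",P)[0].astype(int);print(b)
cv2.imwrite("pics/held.png",np.hstack([big(s,b[0]-40,b[1]-70,80,100,5),big(t,325,165,80,100,5)]))
E
```

```text
t 23.25 tcp [0.5935 0.2703 0.1092] yaw 4.48 F [-0.6  0.9 -1. ] open 0.0416 gf 25.0
  shift units [-9.86 -5.49 -0.43] turn units [-0.01  0.   -0.  ]
[279 241]
```

View pics/held.png

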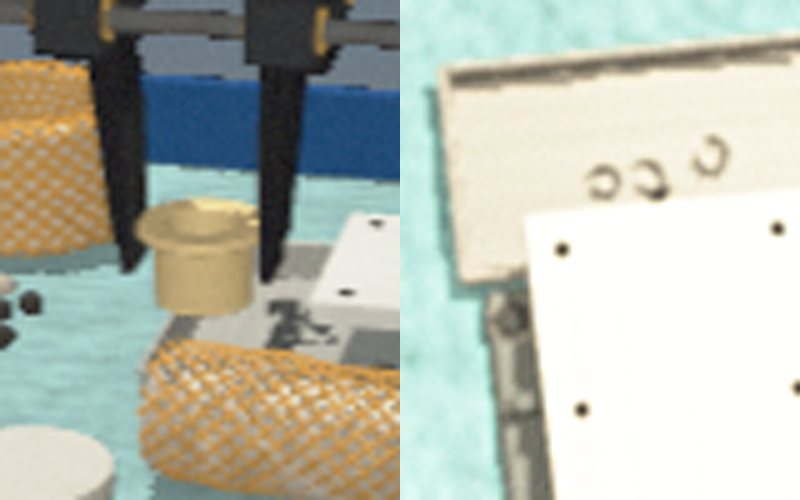

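The bushing hangs upright in the fingers, with its flange spanning crop x 137–262. The machined top is clear, and the chips are in the tray. Next: measure where the bushing sits relative to the TCP, and cross-check the bore from the side view.

```bash
python3 - <<'E'
from h import *
P=np.array(env.get_obs()["ee_pos"])
s=cv2.cvtColor(env.grab_frame("side"),cv2.COLOR_RGB2BGR);hsv=cv2.cvtColor(s,cv2.COLOR_BGR2HSV)
m=cv2.inRange(hsv,(12,50,110),(32,255,255));k=np.zeros_like(m);k[207:236,262:298]=255;m&=k
v,u=np.nonzero(m);print("blob u",u.min(),u.max(),"v",v.min(),v.max())
for r in range(v.min(),v.max()+1,2): w=u[v==r];print(r,w.min(),w.max(),end="; ")
zb=P[2]+.0194;a=np.linspace(0,6.28,90)
def ring(c,r,z): return proj("side",np.c_[c[0]+r*np.cos(a),c[1]+r*np.sin(a),0*a+z])
F=ring(P,.022,zb+.028);B=ring(P,.016,zb)
print("\npred flange",F.min(0).round(1),F.max(0).round(1),"bottom max v",B.max(0).round(1),B.min(0).round(1))
s0=cv2.imread("pics/side0.png")
c,_=cv2.findContours(cv2.inRange(cv2.cvtColor(s0,cv2.COLOR_BGR2HSV)[205:260,295:395],(0,0,195),(180,40,255)),0,1)
print("side top corners from crop:",plane("side",[(386,236.4),(387.4,219)],.045).round(4).tolist())
b=np.array([.4759,.0136]);X=np.array([.9969,.0785]);Y=np.array([-.0785,.9969])
print("pred corners",[(b-.0375*X+j*.052*Y).round(4).tolist() for j in(1,-1)], proj("side",[[*(b-.0375*X+j*.052*Y),.045] for j in(1,-1)]).round(1).tolist(),"bore",proj("side",[*b,.045]).round(1),"stud tops",proj("side",[[*(b+j*.04*Y),.085] for j in(1,-1)]).round(1).tolist())
E
```

```text
blob u 266 290 v 211 234
211 274 285; 213 268 290; 215 267 290; 217 266 290; 219 267 290; 221 270 289; 223 270 289; 225 270 289; 227 270 289; 229 270 289; 231 271 288; 233 273 285; 
pred flange [265.6 210.8] [292.4 220.6] bottom max v [288.9 235. ] [269.7 227.5]
side top corners from crop: [[0.4343, 0.0538, 0.045], [0.4425, -0.0429, 0.045]]
pred corners [[0.4344, 0.0625], [0.4426, -0.0412]] [[385.5, 238.1], [387.2, 219.3]] bore [[368.7 227. ]] stud tops [[368.5, 216.3], [371.0, 203.0]]
```

The held bushing matches the prediction, and the bore and studs agree in both views. Carrying it over at z ≈ 0.13 underside, above the 85 mm studs.

Emit:
drive_tool --pt "-0.3 -0.15 -0.2 0 0 0 38" --pt "-0.6 -0.35 -0.2 0 0 0 38" --pt "-0.8 -0.45 0 0 0 0 38" --pt "-0.8 -0.45 0 0 0 0 38" --pt "-0.8 -0.45 0 0 0 0 38" --pt "-0.8 -0.45 0 0 0 0 38" --pt "-0.8 -0.45 0 0 0 0 38" --pt "-0.8 -0.45 0 0 0 0 38" --pt "-0.8 -0.45 0 0 0 0 38" --pt "-0.8 -0.45 0 0 0 0 38" --pt "-0.8 -0.45 0 0 0 0 38" --pt "-0.8 -0.45 0 0 0 0 38" --pt "-0.6 -0.3 0 0 0 0 38" --pt "-0.3 -0.15 0 0 0 0 38" --pt "0 0 0 0 0 0 38" --pt "0 0 0 0 0 0 38"

```text
time_s: 25.0
ee_pos: [0.4776, 0.0158, 0.1202]
orientation: [0.0, 0.679, 0.734, 0.0]
force: [0.8, 0.0, -0.9]
opening: 0.0416
gripper_force: 25.0
```

```bash
python3 - <<'E'
from h import *
go(.4759,.0136,.0356,4.5)
E
```

```text
t 25.0 tcp [0.4776 0.0158 0.1202] yaw 4.46 F [ 0.8  0.  -0.9] open 0.0416 gf 25.0
  shift units [-0.08 -0.07  3.38] turn units [ 0.  0. -0.]
```

Emit:
drive_tool --pt "-0.08 -0.07 0 0 0 0 38" --pt "0 0 0 0 0 0 38" --pt "0 0 0.3 0 0 0 38" --pt "0 0 0.5 0 0 0 38" --pt "0 0 0.5 0 0 0 38" --pt "0 0 0.5 0 0 0 38" --pt "0 0 0.5 0 0 0 38" --pt "0 0 0.4 0 0 0 38" --pt "0 0 0.3 0 0 0 38" --pt "0 0 0.2 0 0 0 38" --pt "0 0 0.1 0 0 0 38" --pt "0 0 0 0 0 0 38" --pt "0 0 0 0 0 0 38"

```text
time_s: 26.3
ee_pos: [0.4759, 0.0134, 0.0378]
orientation: [0.0, 0.679, 0.734, 0.0]
force: [-0.1, 0.2, -0.8]
opening: 0.0412
gripper_force: 25.0
```

```bash
python3 - <<'E'
from h import *
go(.4759,.0136,.0356,4.5)
P=np.array(env.get_obs()["ee_pos"])
f=env.grab_frame("side");s=cv2.cvtColor(f,cv2.COLOR_RGB2BGR)
cv2.imwrite("pics/final.png",big(s,300,150,120,100,6))
hsv=cv2.cvtColor(s,cv2.COLOR_BGR2HSV);m=cv2.inRange(hsv,(12,50,90),(32,255,255))[190:240,345:395]
for r in range(50):
    u=np.nonzero(m[r])[0]
    if len(u): print(r+190,u.min()+345,u.max()+345,end="; ")
a=np.linspace(0,6.28,90);zb=P[2]+.0194
for n,r,z in(("flange top",.022,zb+.028),("flange under",.022,zb+.022),("bottom",.016,zb)):
    q=proj("side",np.c_[P[0]+r*np.cos(a),P[1]+r*np.sin(a),0*a+z]);print("\n",n,q.min(0).round(1),q.max(0).round(1))
E
```

```text
t 26.3 tcp [0.4759 0.0134 0.0378] yaw 4.48 F [-0.1  0.2 -0.8] open 0.0412 gf 25.0
  shift units [ 0.01 -0.    0.09] turn units [ 0.  0. -0.]
205 369 372; 206 363 375; 207 360 378; 208 360 379; 209 360 379; 210 360 380; 211 360 379; 212 363 378; 213 363 377; 214 363 377; 215 363 376; 216 363 376; 217 362 376; 218 362 376; 219 362 376; 220 362 376; 221 362 376; 222 364 376; 223 370 374; 
 flange top [359.3 205.7] [380.3 213.1]

 flange under [359.2 208.3] [380.1 215.8]

 bottom [361.5 218.8] [376.6 224.5]
```

View pics/final.png

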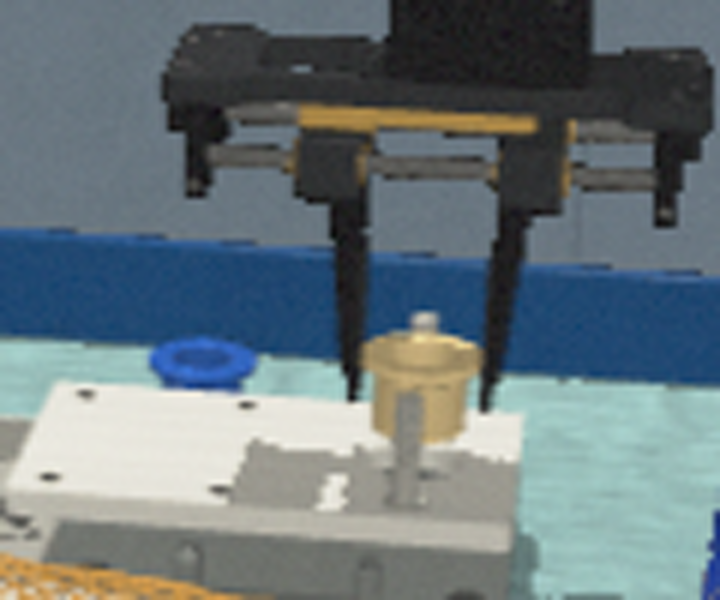

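The bushing is upright between the studs, over the bore, with its bottom at row ~223 as predicted. Last 2 mm down, settle, and check it and the scraper by numbers.

Emit:
drive_tool --pt "0 0 0.05 0 0 0 38" --pt "0 0 0.04 0 0 0 38" --pt "0 0 0 0 0 0 38" --pt "0 0 0 0 0 0 38" --pt "0 0 0 0 0 0 38" --pt "0 0 0 0 0 0 38"

```text
time_s: 26.95
ee_pos: [0.4758, 0.0135, 0.0353]
orientation: [0.0, 0.679, 0.734, -0.0]
force: [-0.5, -0.3, -1.1]
opening: 0.0413
gripper_force: 25.0
```

```bash
python3 - <<'E'
from h import *
go(.4759,.0136,.0356,4.5)
s=cv2.cvtColor(env.grab_frame("side"),cv2.COLOR_RGB2BGR);s0=cv2.imread("pics/side0.png")
d=cv2.absdiff(s,s0).max(2).astype(int)
for n,(l,t,r,b) in dict(plain=(270,312,302,348),tin=(222,255,265,292),roll=(265,240,355,282),scraper=(350,285,390,345)).items(): print(n,"changed px share",(d[t:b,l:r]>50).mean().round(3))
hsv=cv2.cvtColor(s,cv2.COLOR_BGR2HSV);m=cv2.inRange(hsv[285:345,350:390],(0,0,150),(180,60,255));v,u=np.nonzero(m);print("scraper blob",u.min()+350,u.max()+350,v.min()+285,v.max()+285)
E
```

```text
t 26.95 tcp [0.4758 0.0135 0.0353] yaw 4.48 F [-0.5 -0.3 -1.1] open 0.0413 gf 25.0
  shift units [ 0.01  0.01 -0.01] turn units [ 0.  0. -0.]
plain changed px share 0.0
tin changed px share 0.0
roll changed px share 0.02
scraper changed px share 0.065
scraper blob 350 389 285 344
```

```bash
python3 -c "
from cell import env
print(env.close_job())"
```

```text
the job is handed in; nothing more can be done
None
```

The job is handed in at 27 s of the 69 s allowed: the machined top is clear, the scraper block is back on the cart, and the flanged bushing is held upright about 10 mm above the bore, touching nothing. I could make out only three chips for certain in the tray; the fourth may be the doubled-looking one. The plain bushing, netted roll and grease tin show no movement in the side view.

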